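# Nip up the lathe chuck with the tommy bar

### The arm

A 7-joint arm with a two-finger parallel gripper is mounted at the origin on the work surface. World frame = base frame: x ahead of the robot, y to its left, z up, the work surface at z = 0. Lengths are in mm, angles in rad, forces in N, time in s.
With the tool pointing down it reaches from about 400 to 850 mm from the base axis. Payload 4.5 kg.
Tool frame: the origin (TCP) lies midway between the tips of the shut fingers; the grasp point (between the pads) lies 19 mm behind it (pinch_z is the distance from the TCP to the grasp point, in mm); z points along the fingers, y is the line along which they close (so a half turn about z gives the same grasp; the last joint's range is limited). The gripper opens to 88 mm and grips with 3 to 60 N. Pads are 18 mm wide; open, the fingers measure 123 mm over their backs; the gripper's body (75 mm by 187 mm) begins 45 mm behind the grasp point.
Start: joints at [-1.252, 0.689, -0.195, 1.565, 0.157, 0.902, -0.215], TCP at [175.583, 599.853, 238.743] pointing down, gripper open.
Joint ranges: [-3.01, 3.01], [-0.46, 2.08], [-1.47, 1.51], [0.13, 2.56], [-1, 4.14], [0.04, 2.09], [-2.66, 2.66]. Speed limits (rad/s): [2.57, 2.57, 3.14, 3.14, 3.14, 3.14, 3.14].

### API

Orientations are given as a rotation vector (axis times angle).
In Python, from workcell import get_state, get_image, camera_params, job_done, pinch_z gives the robot as it stands.
- The arm moves only by the tool play_rows, never from a script. Its argument "motion" is a list of rows, each an object with "rot": the turn, a rotation vector about the world's x, y, z in degrees, a list of three; "xyz": the shift along the world's x, y, z in mm, a list of three; "gripper": the opening, from 0 (shut) to 1 (fully open). In form: [{"rot": [ax, ay, az], "xyz": [tx, ty, tz], "gripper": gripper}, ...]. A call has 1 to 20 rows; each row is the pose to reach, as a shift and turn from the pose commanded when the call began; what a row does not reach only later rows make up. A row lasts 1/10 s, in which the tool goes at most 50 mm and 8.59 degrees, less where a joint would pass 70% of its speed; a pose out of reach is approached as far as the arm can. A call with a gripper value outside its range is refused whole. The fingers move at their own pace and stop on an object; the grip force is fixed at half the most. Time passes only in rows, so rows that repeat a pose let the fingers close. It gives the time, the measured TCP pose, the force, the opening and the grip force at its end, in the units of the state.
- get_state(): the state, without advancing time (a new reading comes with each control period).
- get_image(name): name is "scene" or "top"; returns (picture, depth): 480x640x3 uint8, red, green, blue; 480x640 float32, mm along the optical axis (not along the pixel's ray), 0 where there is no reading.
- camera_params(name): a dict with "fov_y" (degrees; the focal length in pixels is half the picture's height over the tangent of half this angle, whatever the lens; pixels are square), "cx", "cy" (the principal point, pixels), "R" (3x3) and "t" (3): a world point X has camera coordinates R X + t. Camera axes: x right, y down, z forward; pixel columns grow to the right and rows downward; lengths in mm; the calibration is good to about 2 mm. A picture is of the moment at which its call begins. camera_params takes no time and is no camera call.
- job_done(): hands the job in; it is judged then, once.
The state is a dict: "time_s": time; "joint_positions": joint angles; "joint_velocities": joint speeds; "effort": joint torques, N m; "position": TCP position; "orientation": TCP orientation; "contact_force": force on the tool from outside, world axes, zero at the start; "wrist_torque": the same for the moment, N m; "finger_gap": finger opening in mm; "finger_force": force on a finger pad.
Only numpy, scipy, OpenCV 4.12 (cv2) and the standard library are available. Lean on these libraries where they do the work, as an engineer would, in place of code of your own. Each camera call takes 0.05 s, during which the arm holds its last target. There are 200 camera calls.

### The job

Tighten the bench lathe's chuck on the brass work: take the red-handled tommy bar from the wooden tool block, feel with its tip through the brush-sealed slot on top of the grey swarf guard for the hidden hole in the chuck's scroll ring, push the bar home in it, and pull the bar over towards the robot's side until the ring goes solid. Never leave the bar in the chuck: draw it out and stand it upright again, fully down, in a free hole of the block, and leave the brass drift and everything else on the bench undisturbed.

Things in the scene. Friction and masses are not known exactly. Their poses are not given: they have to be found in the camera images.
- lathe: Bench lathe, fixed, 400 mm long (its y), 190 mm deep (its x), 210 mm high. Origin on the bench under the middle of its base. x points away from the robot's (operator's) side, y along the spindle towards the dark headstock box (y 73 to 205, x -60 to 60, top at 212 mm), z up. Chuck with brass work at y -70 to 33 mm.
- ring_axis (a point): Point on the spindle axis in the scroll ring's middle plane (lathe x 0, y 50, z 130 mm); axes as the lathe's. The steel scroll ring, outer radius 48 mm (47 to 49), 30 mm wide, lies about this y axis between chuck and headstock. One reachable hole in its rim, round, 14 mm diameter, pointing straight at the axis, 24 mm deep (floor 23 mm from the axis).
- slot (a point): Top of the grey curved guard that hides the ring: sheet of radius 56 to 60 mm about the axis, 46 mm wide. Its slot, 18 mm wide, runs round the arc in the ring's middle plane from 46 deg towards the robot to 38 deg away from it, counted from straight up; black bristles hide it and give way freely. The ring's hole starts anywhere under it from 6 deg towards the robot to 20 deg away.
- scroll (a joint): Turn of the scroll ring on the chuck, rad: 0 at the start (slack), grows as its top is pulled towards the robot, solid stop at 0.40 (tight). Friction 0.5 N m (4 to 8 N at the bar's handle); it stays where left, and a bar tip pressed on the rim with less than 8 N and dragged does not turn it. Chuck and spindle are locked in gear.
- bar_mid (a point): Tommy bar, 150 mm long, about 0.16 kg, upright in the block at the start: steel shank 12 mm in diameter, 95 mm long, tapering over its last 5 mm to 5 mm at the tip; above it a red handle 18 mm in diameter, 55 mm long, with two black bands. This point is on its axis, 75 mm from each end; z points from tip to handle end.
- bar_grip (a point): Centre of the red handle, on the bar's axis, 122.5 mm from the tip (47.5 mm above point bar_mid when upright).
- bar_tip (a point): Centre of the tip's end face.
- block: Wooden tool block, fixed, 150 mm (its x) by 56 mm (its y) by 50 mm high. Origin at the middle of its underside. Three upright holes 14 mm in diameter, 2 mm chamfer, 40 mm deep (floor 10 mm above the bench), at x = -50, 0 and 50 mm, y = 0. The tommy bar stands in one end hole, the brass drift in the other, the middle one is empty.
- drift_mid (a point): Brass drift, a bystander: 12 mm shank, head 22 mm in diameter, 113 mm long, upright in the block's other end hole. This point is at its middle.
- oil_bottle: White oil bottle, 64 mm diameter, 160 mm high, upright; bystander. Origin at the middle of its underside.
- glue1: Red bottle, 44 mm diameter, 130 mm high, standing in the clear tray; bystander. Origin at its underside.
- glue2: Second red bottle, like the first; bystander. Origin at its underside.
- screwdriver: Screwdriver, 200 mm long, lying on the bench; bystander.
- brush: Flat brush, 180 mm long, lying on the bench; bystander.
- caliper: Caliper, 200 mm long, lying on the bench; bystander.
Not all that is in view belongs to the job. Leave any green look-alike of the block alone.

How it is judged (in metres and radians):
On the way, in this order (a step that is already met when the one before it is completed fails the run):
1. the tommy bar is pushed home in the scroll ring's hole (tip within 30 mm of the spindle axis) (distance between bar_tip and ring_axis below 0.03 m), for 0.2 s.
2. the scroll ring is pulled tight with the bar in its hole (value of joint scroll above 0.35 rad and distance between bar_tip and ring_axis below 0.036 m), for 0.2 s.
At the end, for the whole second after the job is handed in: The scroll ring is tight (at least 0.35 of its 0.40 rad), and the tommy bar stands at rest, released, upright within 0.15 rad, in a hole of the tool block with its tip within 6 mm of the hole's floor (value of joint scroll above 0.35 rad and z of bar_tip in the frame of block between 0.004 and 0.016 m and x of bar_tip in the frame of block between -0.065 and 0.065 m and y of bar_tip in the frame of block between -0.012 and 0.012 m and angle between bar_tip's own z axis and vertical below 0.15 rad and linear speed of bar below 0.02 m/s); the robot touches nothing.
It fails at once if the brass drift is moved by more than 20 mm (distance of drift_mid from where it was at the start of the episode above 0.02 m).
It fails at once if a bystander is moved by more than 20 mm or tipped (distance of any of oil_bottle, glue1, glue2, screwdriver, brush, caliper from where it was at the start of the episode above 0.02 m or angle between any of oil_bottle, glue1, glue2's own z axis and vertical above 0.3 rad).
It also fails if it takes over 67 s, if anything falls off the work surface, if the arm or the gripper's body presses on something with over 40 N, if the wrist force passes 120 N, or if a joint passes its speed limit or range.

## Working session

There is one attempt and no reset: what is moved stays moved. The work goes in short steps, Python scripts to look and compute and a tool call to move; the robot and the scene stay as the last step left them, time stands still between calls to the robot, and variables do not carry over. Pictures are saved under pics/ and viewed, at most 10 in all, crops included, and the job is handed in when it is done.

Besides the shell and the picture viewer there is one more tool, called after "Call:" by a JSON object that holds its "op" and its "data", one argument or row to a line. play_rows: Moves the arm, as the interface text tells. Its arguments: {"type":"object","properties":{"motion":{"type":"array"}},"required":["motion"]}

```bash
mkdir -p pics; ls
cat > h.py <<'E'
import numpy as np, cv2
from workcell import *
def K(n):
    p=camera_params(n); f=240/np.tan(np.radians(p["fov_y"])/2); return p,f,np.array(p["R"]),np.array(p["t"]).ravel()
def cloud(n,d):
    p,f,R,t=K(n); v,u=np.mgrid[:480,:640]
    c=np.stack([(u-p["cx"])/f*d,(v-p["cy"])/f*d,d],-1)
    return (c-t)@R
def ray(n,u,v):
    p,f,R,t=K(n); o=-R.T@t; d=R.T@np.array([(u-p["cx"])/f,(v-p["cy"])/f,1.]); return o,d
def onz(n,u,v,z):
    o,d=ray(n,u,v); return o+d*(z-o[2])/d[2]
def proj(n,X):
    p,f,R,t=K(n); c=R@np.array(X,float)+t; return c[0]/c[2]*f+p["cx"],c[1]/c[2]*f+p["cy"]
E
python3 - <<'E'
from h import *
for n in("scene","top"):
    im,d=get_image(n); cv2.imwrite(f"pics/{n}0.png",im[:,:,::-1]); np.save(f"{n}0.npy",d); print(n,camera_params(n), (d==0).mean())
s=get_state();print(s, pinch_z)
E
```

```text
pics
scene {'fov_y': 51.304437747646716, 'cx': 319.437842231622, 'cy': 244.24343732835297, 'R': array([[ 0.85927828,  0.51120799,  0.01752821],
       [ 0.28584286, -0.45148506, -0.84525446],
       [-0.42418711,  0.73131911, -0.53407645]]), 't': array([-465.99127168,   -2.56685762, 1435.63238171])} 0.004117838541666667
top {'fov_y': 46.01011419048708, 'cx': 314.6367511645804, 'cy': 235.57411617564526, 'R': array([[ 0.0199484 , -0.99973983,  0.01106084],
       [-0.98345928, -0.02161319, -0.17983526],
       [ 0.18002753, -0.00729046, -0.98363455]]), 't': array([  39.79491681,  503.04886202, 1440.33190755])} 0.0038834635416666666
{'time_s': 0.1, 'joint_positions': array([-1.25218891,  0.6898697 , -0.19452026,  1.56620432,  0.15733446,
        0.90247686, -0.21508686]), 'joint_velocities': array([ 0.00037079, -0.0025882 , -0.00126744, -0.00250812,  0.00187759,
        0.00011925,  0.00120858]), 'effort': array([-3.55387019e-03, -5.28498280e+01, -1.27142742e+00, -1.53836471e+01,
       -5.25029597e-02,  2.04007381e-03,  5.93021150e-05]), 'position': array([175.50455789, 599.29195177, 238.01872597]), 'orientation': array([-4.45686296e-01, -3.10973301e+00,  2.45394779e-03]), 'contact_force': array([-0.67435129, -1.67609418, -0.50909622]), 'wrist_torque': array([ 0.03531141, -0.01428768, -0.01081679]), 'finger_force': 0.0, 'finger_gap': 88.0618444677383} 18.700000000000003
```

View pics/scene0.png

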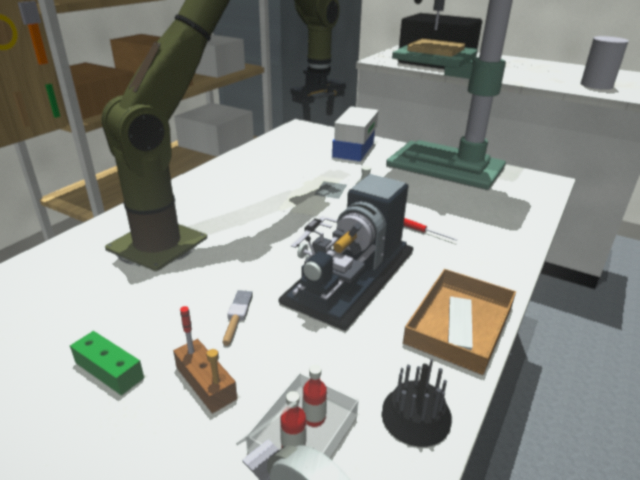

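View pics/top0.png

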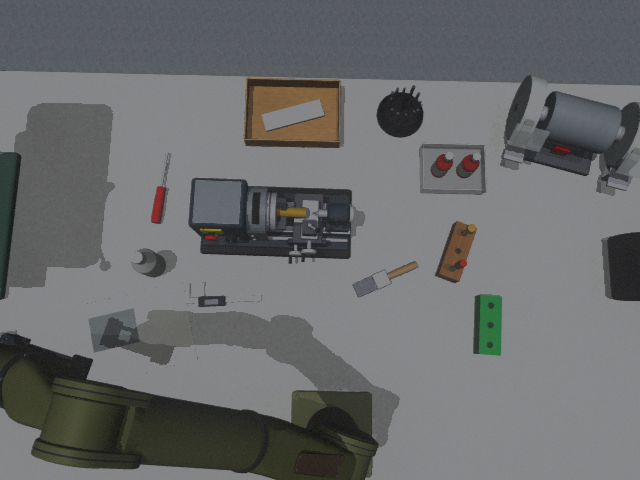

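The scene view shows the bar's red handle at (185,318), the drift at (213,357) and the lathe at (350,250). In the top view the bar is at (462,264), the drift at (472,228), the headstock at (220,205) and the guard slot near (256,208). Next I'll measure these from depth and colour.

Run:
```python
from h import *
im=cv2.imread("pics/top0.png"); hsv=cv2.cvtColor(im,cv2.COLOR_BGR2HSV); d=np.load("top0.npy"); P=cloud("top",d)
def rect(m,z,name):
    cs,_=cv2.findContours(m.astype(np.uint8),cv2.RETR_EXTERNAL,cv2.CHAIN_APPROX_NONE); c=max(cs,key=cv2.contourArea)[:,0]
    w=np.array([onz("top",u,v,z)[:2] for u,v in c],np.float32); r=cv2.minAreaRect(w); print(name,r); return r
u,v=np.meshgrid(range(640),range(480))
roi=lambda a,b,c,e:(u>a)&(u<b)&(v>c)&(v<e)
m=roi(180,260,165,245)&(abs(P[...,2]-212)<8); print("hs z",np.median(P[m][:,2])); rect(m,212,"headstock"); print(P[m].min(0),P[m].max(0))
# block top
m=roi(425,490,210,290)&(abs(P[...,2]-50)<5)&(hsv[...,1]>60); print("bl z",np.median(P[m][:,2])); rect(m,50,"block")
red=((hsv[...,0]<8)|(hsv[...,0]>172))&(hsv[...,1]>130)&roi(440,475,250,280)
print("red px",red.sum(), P[red][:,2].max()); q=P[red]; q=q[q[:,2]>135]; print("bar top", len(q),q.mean(0), np.median(q,0))
g=roi(460,485,218,240)&(P[...,2]>100); q=P[g]; print("drift", len(q), q.mean(0), q[:,2].max())
# guard: height along rows for columns
for c in range(244,284,3):
    seg=P[180:235,c]; 
    i=np.argmax(seg[:,2]); print(c,seg[i].round(0), im[180+i,c])
# lathe base rectangle
m=roi(190,360,175,265)&(P[...,2]>15); print(P[m][:, :2].min(0),P[m][:, :2].max(0)); rect(m,30,"lathe")
big=cv2.resize(im[165:275,180:370],None,fx=4,fy=4,interpolation=cv2.INTER_CUBIC); cv2.imwrite("pics/lathe_crop.png",big)
```

```text
hs z 211.05203373630877
headstock ((545.5360107421875, 281.53155517578125), (129.99197387695312, 118.42105102539062), 89.0218276977539)
[486.68889113 216.96861813 204.00106744] [606.7564925  347.98869977 219.92080583]
bl z 50.704956856291226
block ((470.0125427246094, -323.57550048828125), (56.364261627197266, 151.21426391601562), 70.36260223388672)
red px 41 166.97827236550268
bar top 41 [ 422.92518596 -306.97952449  160.3932989 ] [ 422.39131162 -306.96660636  159.98981198]
drift 73 [ 504.24844601 -322.46556824  179.19892381] 1506.7859925782498
244 [ 235.   61. 1507.] [44 40 38]
247 [536. 214. 193.] [112 105  99]
250 [545. 206. 197.] [113 107 100]
253 [546. 200. 191.] [42 43 44]
256 [551. 193. 193.] [42 41 40]
259 [541. 185. 193.] [69 66 63]
262 [543. 178. 196.] [113 105  99]
265 [ 235.   61. 1507.] [73 69 66]
268 [ 235.   61. 1507.] [134 133 130]
271 [537. 157. 182.] [133 132 131]
274 [ 235.   61. 1507.] [82 78 80]
277 [561. 144. 176.] [68 62 60]
280 [562. 137. 175.] [66 60 57]
283 [557. 129. 174.] [56 51 51]
[234.6348229  -44.75369552] [641.6717398  354.73523244]
lathe ((542.2955322265625, 171.7183837890625), (443.839599609375, 215.20407104492188), 85.58808898925781)
```

View pics/lathe_crop.png

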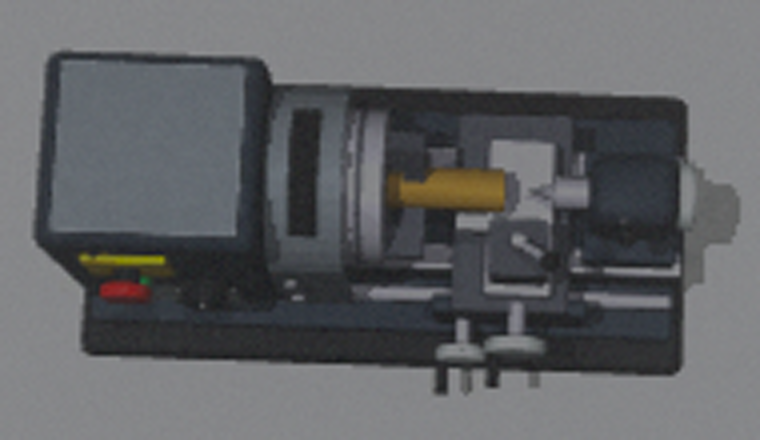

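The crop shows the dark slot at crop (290–322, 110–237), so its centre is near pixel (256.5, 208). The slot, headstock and block agree with the listed dimensions. The ring axis comes out near (544, 192) with lathe yaw about -1°, the bar near (423, -307), and the middle hole near (470, -324). I'll swing the arm round now and refine on the way.

Call:
{"op": "play_rows", "data": {
  "motion": [
    {"rot": [0, 0, 0], "xyz": [30, -25, 20], "gripper": 1},
    {"rot": [0, 0, 0], "xyz": [62, -50, 40], "gripper": 1},
    {"rot": [0, 0, 0], "xyz": [93, -75, 60], "gripper": 1},
    {"rot": [0, 0, 0], "xyz": [124, -105, 75], "gripper": 1},
    {"rot": [0, 0, 0], "xyz": [157, -140, 85], "gripper": 1},
    {"rot": [0, 0, 0], "xyz": [190, -175, 90], "gripper": 1},
    {"rot": [0, 0, 0], "xyz": [222, -212, 90], "gripper": 1},
    {"rot": [0, 0, 0], "xyz": [254, -250, 90], "gripper": 1},
    {"rot": [0, 0, 0], "xyz": [275, -295, 90], "gripper": 1},
    {"rot": [0, 0, 0], "xyz": [290, -340, 90], "gripper": 1},
    {"rot": [0, 0, 0], "xyz": [304, -388, 90], "gripper": 1},
    {"rot": [0, 0, -1], "xyz": [312, -436, 90], "gripper": 1},
    {"rot": [0, 0, -1], "xyz": [318, -484, 90], "gripper": 1},
    {"rot": [0, 0, -1], "xyz": [322, -532, 90], "gripper": 1},
    {"rot": [0, 0, -2], "xyz": [322, -580, 90], "gripper": 1},
    {"rot": [0, 0, -2], "xyz": [320, -628, 90], "gripper": 1},
    {"rot": [0, 0, -3], "xyz": [316, -676, 90], "gripper": 1},
    {"rot": [0, 0, -3], "xyz": [308, -724, 90], "gripper": 1},
    {"rot": [0, 0, -3], "xyz": [298, -772, 80], "gripper": 1},
    {"rot": [0, 0, -3.4], "xyz": [284, -818, 65], "gripper": 1}
  ]
}}

```text
time_s: 2.1
position: [459.8, -220.0, 304.0]
orientation: [0.538, 3.093, -0.001]
contact_force: [0.5, -0.7, -0.2]
finger_gap: 88.1
finger_force: 0.0
```

Run:
```python
from h import *
from scipy.optimize import least_squares
im=cv2.imread("pics/top0.png"); g=im.max(2); d=np.load("top0.npy"); P=cloud("top",d)
# slot: dark pixels inside guard
m=np.zeros_like(g); m[191:225,250:264]=(g[191:225,250:264]<62); n,l,st,ce=cv2.connectedComponentsWithStats(m); k=1+np.argmax(st[1:,4]); print(st[k],ce[k])
def oncyl(u,v,ax,r=60,az=130):
    o,dd=ray("top",u,v); a=dd[0]**2+dd[2]**2; b=2*(dd[0]*(o[0]-ax)+dd[2]*(o[2]-az)); c=(o[0]-ax)**2+(o[2]-az)**2-r*r
    s=(-b-np.sqrt(b*b-4*a*c))/2/a; return o+s*dd
# intensity-weighted slot column per row
for v in range(192,226,4):
    row=g[v,248:266].astype(float); w=np.clip(80-row,0,None); u=(w*np.arange(248,266)).sum()/w.sum(); print(v,round(u,2),oncyl(u,v,544).round(1))
col=g[180:240,255:258].astype(float).mean(1); print("col",col.astype(int))
# cylinder fit from depth on guard sheet
mm=np.zeros(g.shape,bool); mm[188:232,248:252]=1; mm[188:232,260:263]=1
q=P[mm]; q=q[(q[:,2]>150)&(q[:,2]<205)]
f=least_squares(lambda a:np.hypot(q[:,0]-a[0],q[:,2]-a[1])-60,[544,130],loss="soft_l1",f_scale=2).x; print("cyl",f,len(q))
s=get_state(); print(s['time_s'],s['position'],s['orientation'],s['joint_positions'].round(2),s['contact_force'])
```

```text
[252 192   9  32 227] [255.33920705 207.43612335]
192 255.5 [582.4 196.8 176.1]
196 256.06 [570.5 194.3 183.8]
200 255.55 [559.6 194.7 187.9]
204 255.36 [549.3 194.6 189.8]
208 255.27 [539.5 194.4 189.8]
212 255.08 [530.  194.6 188.3]
216 255.12 [520.9 194.5 185.4]
220 255.34 [512.1 194.  180.8]
224 256.0 [503.7 192.7 174.4]
col [135 137 135 135 136 137  74  67  72  80  80  84  57  42  41  41  42  41
  42  43  41  39  43  43  42  41  42  40  40  43  40  41  44  41  43  44
  38  41  39  39  39  41  39  38  75  89  89  88  79  78  76  68  69  51
  49  47  45  46  52  70]
cyl [546.91930457 130.97898211] 306
2.1 [ 459.77731459 -220.03810091  304.02056497] [ 5.37946898e-01  3.09292326e+00 -6.20192566e-04] [ 0.46  0.45 -0.15  1.82  0.09  0.87  1.49] [ 0.53101377 -0.72644195 -0.17729447]
```

Call:
{"op": "play_rows", "data": {
  "motion": [
    {"rot": [0, 0, 0], "xyz": [-18, -44, -30], "gripper": 1},
    {"rot": [0, 0, 0], "xyz": [-37, -89, -60], "gripper": 1},
    {"rot": [0, 0, 0], "xyz": [-37, -89, -90], "gripper": 1},
    {"rot": [0, 0, 0], "xyz": [-37, -89, -120], "gripper": 1},
    {"rot": [0, 0, 0], "xyz": [-37, -89, -145], "gripper": 1},
    {"rot": [0, 0, 0], "xyz": [-37, -89, -170], "gripper": 1},
    {"rot": [0, 0, 0], "xyz": [-37, -89, -185], "gripper": 1},
    {"rot": [0, 0, 0], "xyz": [-37, -89, -190], "gripper": 1},
    {"rot": [0, 0, 0], "xyz": [-37, -89, -190], "gripper": 1},
    {"rot": [0, 0, 0], "xyz": [-37, -89, -190], "gripper": 0.5},
    {"rot": [0, 0, 0], "xyz": [-37, -89, -190], "gripper": 0.3},
    {"rot": [0, 0, 0], "xyz": [-37, -89, -190], "gripper": 0.0},
    {"rot": [0, 0, 0], "xyz": [-37, -89, -190], "gripper": 0.0},
    {"rot": [0, 0, 0], "xyz": [-37, -89, -190], "gripper": 0.0},
    {"rot": [0, 0, 0], "xyz": [-37, -89, -190], "gripper": 0.0},
    {"rot": [0, 0, 0], "xyz": [-37, -89, -190], "gripper": 0.0}
  ]
}}

```text
time_s: 3.7
position: [422.7, -306.8, 113.9]
orientation: [0.538, 3.095, 0.0]
contact_force: [0.9, -0.8, -0.1]
finger_gap: 34.3
finger_force: 0.0
```

Run:
```python
from h import *
s=get_state(); print(s)
```

```text
{'time_s': 3.7, 'joint_positions': array([ 0.59722609,  0.75359963, -0.0948988 ,  1.98373343,  0.16264842,
        0.41124607,  1.60528221]), 'joint_velocities': array([ 1.75472967e-03,  3.40037912e-03,  2.21775658e-03,  4.95995182e-04,
        3.69246494e-04,  7.53676194e-05, -8.98147904e-05]), 'effort': array([ 4.01895493e-03, -4.80849373e+01,  1.79005461e-01, -7.75844604e+00,
        1.15941104e-02,  7.73088355e-02, -1.48694062e-04]), 'position': array([ 422.7303709 , -306.78574431,  113.91168083]), 'orientation': array([5.37901814e-01, 3.09505870e+00, 9.66204942e-05]), 'contact_force': array([ 0.91988595, -0.84070379, -0.1151009 ]), 'wrist_torque': array([ 0.02870213,  0.00661185, -0.0186277 ]), 'finger_force': 0.0, 'finger_gap': 34.2921467089869}
```

Call:
{"op": "play_rows", "data": {
  "motion": [
    {"rot": [0, 0, 0], "xyz": [0, 0, 0], "gripper": 0},
    {"rot": [0, 0, 0], "xyz": [0, 0, 0], "gripper": 0},
    {"rot": [0, 0, 0], "xyz": [0, 0, 0], "gripper": 0},
    {"rot": [0, 0, 0], "xyz": [0, 0, 0], "gripper": 0},
    {"rot": [0, 0, 0], "xyz": [0, 0, 0], "gripper": 0}
  ]
}}

```text
time_s: 4.2
position: [422.7, -306.7, 113.9]
orientation: [0.538, 3.095, 0.0]
contact_force: [0.2, 0.4, 0.2]
finger_gap: 17.2
finger_force: 30.0
```

Call:
{"op": "play_rows", "data": {
  "motion": [
    {"rot": [0, 0, 0], "xyz": [0, 0, 15], "gripper": 0},
    {"rot": [0, 0, 0], "xyz": [0, 0, 35], "gripper": 0},
    {"rot": [0, 0, 0], "xyz": [0, 0, 60], "gripper": 0},
    {"rot": [0, 0, 0], "xyz": [0, 0, 90], "gripper": 0},
    {"rot": [0, 0, 0], "xyz": [0, 0, 120], "gripper": 0},
    {"rot": [0, 0, 0], "xyz": [0, 0, 150], "gripper": 0},
    {"rot": [0, 0, 0], "xyz": [0, 0, 180], "gripper": 0},
    {"rot": [0, 0, 0], "xyz": [0, 0, 210], "gripper": 0},
    {"rot": [0, 0, 0], "xyz": [0, 0, 220], "gripper": 0},
    {"rot": [0, 0, 0], "xyz": [0, 0, 220], "gripper": 0},
    {"rot": [0, 0, 0], "xyz": [0, 0, 220], "gripper": 0},
    {"rot": [0, 0, 0], "xyz": [0, 0, 220], "gripper": 0}
  ]
}}

```text
time_s: 5.4
position: [421.8, -306.3, 332.1]
orientation: [-0.537, -3.092, -0.002]
contact_force: [-0.2, -0.4, -1.3]
finger_gap: 16.9
finger_force: 30.0
```

Run:
```python
from h import *
im,d=get_image("scene"); np.save("s1.npy",d)
s=get_state(); p=s['position']; print(p,s['contact_force'],s['finger_gap'])
u,v=map(int,proj("scene",p)); print("tcp px",u,v,"tip px",proj("scene",p-[0,0,103.5]),"handle end",proj("scene",p+[0,0,46.5]))
c=im[v-60:v+90,u-60:u+60]; cv2.imwrite("pics/s1.png",cv2.resize(c[:,:,::-1],None,fx=4,fy=4,interpolation=cv2.INTER_CUBIC)); print("origin",u-60,v-60)
```

```text
[ 421.91500761 -306.331508    332.23769708] [ 0.23870602  0.85542701 -1.20985451] 17.20726881620012
tcp px 170 229 tip px (np.float64(178.90071375967364), np.float64(278.82192365028106)) handle end (np.float64(166.92437414711014), np.float64(205.85101291913617))
origin 110 169
```

View pics/s1.png

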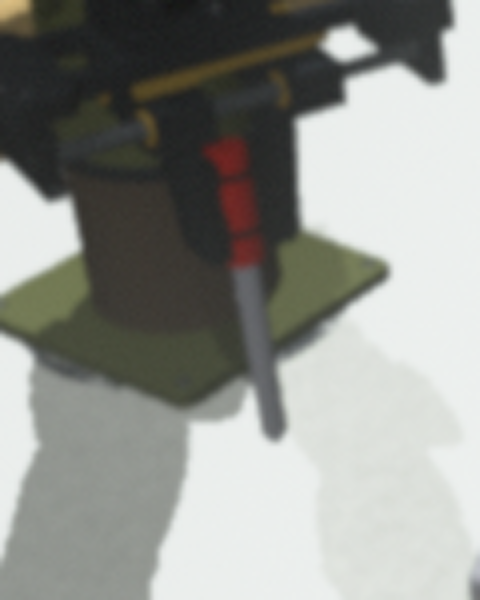

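The tip sits at about (178.7, 278.3) against a predicted (178.9, 278.8), so the bar is straight in the grip. Next I carry it over to the lathe.

Call:
{"op": "play_rows", "data": {
  "motion": [
    {"rot": [0, 0, 0], "xyz": [5, 20, 12], "gripper": 0},
    {"rot": [0, 0, 1], "xyz": [16, 55, 15], "gripper": 0},
    {"rot": [0, 0, 3], "xyz": [29, 100, 15], "gripper": 0},
    {"rot": [0, 0, 5], "xyz": [42, 145, 15], "gripper": 0},
    {"rot": [0, 0, 7], "xyz": [55, 190, 15], "gripper": 0},
    {"rot": [0, 0, 9], "xyz": [68, 235, 15], "gripper": 0},
    {"rot": [0, 0, 11], "xyz": [81, 280, 15], "gripper": 0},
    {"rot": [0, 0, 13], "xyz": [94, 325, 15], "gripper": 0},
    {"rot": [0, 0, 15], "xyz": [108, 370, 15], "gripper": 0},
    {"rot": [0, 0, 17], "xyz": [121, 415, 15], "gripper": 0},
    {"rot": [0, 0, 18], "xyz": [134, 455, 15], "gripper": 0},
    {"rot": [0, 0, 19], "xyz": [142, 487, 15], "gripper": 0},
    {"rot": [0, 0, 19], "xyz": [145, 501, 15], "gripper": 0},
    {"rot": [0, 0, 19], "xyz": [145, 501, 15], "gripper": 0},
    {"rot": [0, 0, 19], "xyz": [145, 501, 15], "gripper": 0},
    {"rot": [0, 0, 19], "xyz": [145, 501, 15], "gripper": 0}
  ]
}}

```text
time_s: 7.05
position: [567.8, 191.3, 348.7]
orientation: [-0.025, -3.141, 0.003]
contact_force: [-0.2, -0.1, -1.3]
finger_gap: 16.9
finger_force: 30.0
```

```bash
cat >> h.py <<'E'
from scipy.spatial.transform import Rotation as Ro
A=np.array([546,193.7,130.]); ax=np.array([np.sin(np.radians(.8)),np.cos(np.radians(.8)),0])
def tcp(phi,r):  # commanded tcp for tip radius r at angle phi (deg, away +)
    return A+Ro.from_rotvec(np.radians(phi)*ax).apply([0,0,r+103.5])
def where(s):
    p=s['position']; z=-Ro.from_rotvec(s['orientation']).as_matrix()[:,2]; t=p-103.5*z-A
    return "tip r %.1f phi %.1f y %.1f tilt %.1f F %s"%(np.hypot(t[0],t[2]),np.degrees(np.arctan2(t[0],t[2])),t[1],np.degrees(np.arctan2(z[0],z[2])),s['contact_force'].round(1))
E
python3 - <<'E'
from h import *
s=get_state(); print(s['position'],where(s),s['joint_positions'].round(2))
im,d=get_image("top"); p,_=proj("top",s['position']),0; u,v=map(int,p)
cv2.imwrite("pics/t1.png",cv2.resize(im[120:300,150:390,::-1],None,fx=3,fy=3,interpolation=cv2.INTER_CUBIC))
for phi in(-4,1,6,11,16,21):
    print(phi,[(r,tcp(phi,r).round(1)) for r in(75,50,46)])
E
```

```text
[567.79006897 191.31847997 348.70997115] tip r 117.2 phi 10.7 y -2.6 tilt 0.0 F [-0.2 -0.1 -1.3] [-0.23  0.55 -0.3   1.49  0.17  1.13  0.99]
-4 [(75, array([533.5, 193.9, 308.1])), (50, array([535.3, 193.8, 283.1])), (46, array([535.6, 193.8, 279.1]))]
1 [(75, array([549.1, 193.7, 308.5])), (50, array([548.7, 193.7, 283.5])), (46, array([548.6, 193.7, 279.5]))]
6 [(75, array([564.7, 193.4, 307.5])), (50, array([562. , 193.5, 282.7])), (46, array([561.6, 193.5, 278.7]))]
11 [(75, array([580.1, 193.2, 305.2])), (50, array([575.3, 193.3, 280.7])), (46, array([574.5, 193.3, 276.8]))]
16 [(75, array([595.2, 193. , 301.6])), (50, array([588.3, 193.1, 277.6])), (46, array([587.2, 193.1, 273.7]))]
21 [(75, array([610. , 192.8, 296.6])), (50, array([601. , 192.9, 273.3])), (46, array([599.6, 193. , 269.6]))]
```

Call:
{"op": "play_rows", "data": {
  "motion": [
    {"rot": [0, 3, 0], "xyz": [-1, 1, -15], "gripper": 0},
    {"rot": [0, 6, 0], "xyz": [-3, 1, -35], "gripper": 0},
    {"rot": [0, 6, 0], "xyz": [-3, 1, -41], "gripper": 0},
    {"rot": [0, 6, 0], "xyz": [-3, 1, -41], "gripper": 0},
    {"rot": [0, 6, 0], "xyz": [-3, 1, -41], "gripper": 0}
  ]
}}

```text
time_s: 7.6
position: [564.8, 195.0, 308.7]
orientation: [-0.02, -3.038, 0.0]
contact_force: [-0.3, 0.1, -1.2]
finger_gap: 17.7
finger_force: 30.0
```

Run:
```python
from h import *
s=get_state(); print(s['position'],where(s))
im,d=get_image("scene"); u,v=map(int,proj("scene",s['position']-[0,0,103])); print(u,v)
cv2.imwrite("pics/s2.png",cv2.resize(im[v-70:v+50,u-70:u+70,::-1],None,fx=5,fy=5,interpolation=cv2.INTER_CUBIC)); print(u-70,v-70)
```

```text
[564.7910562  194.96596443 308.74355735] tip r 76.2 phi 6.1 y 1.3 tilt 5.9 F [-0.3  0.1 -1.2]
369 202
299 132
```

View pics/s2.png

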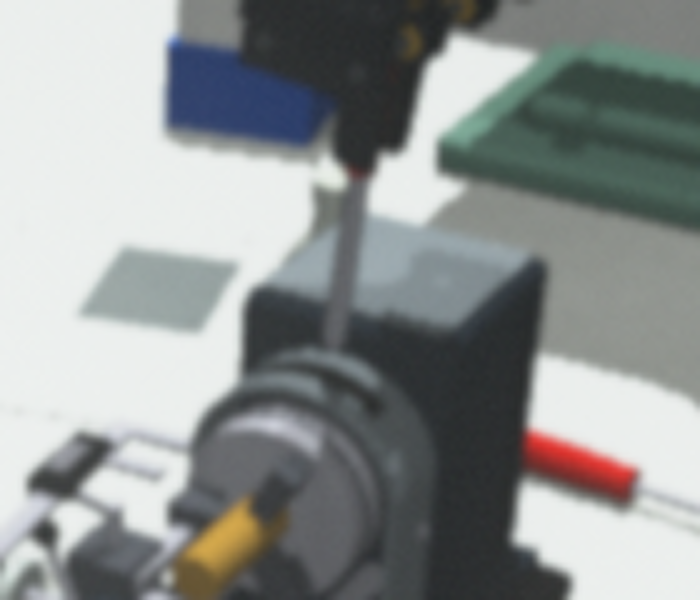

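The tip stands just above the guard's slot, at crop (337, 347). I press in along the radius.

Call:
{"op": "play_rows", "data": {
  "motion": [
    {"rot": [0, 0, 0], "xyz": [-1, -1, -10], "gripper": 0},
    {"rot": [0, 0, 0], "xyz": [-2, -1, -18], "gripper": 0},
    {"rot": [0, 0, 0], "xyz": [-2.5, -1, -24], "gripper": 0},
    {"rot": [0, 0, 0], "xyz": [-2.8, -1, -27], "gripper": 0},
    {"rot": [0, 0, 0], "xyz": [-3, -1, -29], "gripper": 0},
    {"rot": [0, 0, 0], "xyz": [-3.1, -1, -30], "gripper": 0},
    {"rot": [0, 0, 0], "xyz": [-3.1, -1, -30], "gripper": 0},
    {"rot": [0, 0, 0], "xyz": [-3.1, -1, -30], "gripper": 0}
  ]
}}

```text
time_s: 8.45
position: [561.9, 194.3, 279.4]
orientation: [-0.019, -3.038, 0.0]
contact_force: [-0.8, -1.0, 7.3]
finger_gap: 17.2
finger_force: 30.0
```

Run:
```python
from h import *
s=get_state(); print(s['position'],where(s),s['wrist_torque'])
```

```text
[561.87499546 194.26085089 279.42069754] tip r 46.8 phi 6.4 y 0.6 tilt 5.9 F [-0.8 -1.   7.3] [-0.35693742  0.60709447  0.05163195]
```

Call:
{"op": "play_rows", "data": {
  "motion": [
    {"rot": [0, 0, 0], "xyz": [0.6, 0, 6], "gripper": 0},
    {"rot": [0, 3, 0], "xyz": [8, 0, 5], "gripper": 0},
    {"rot": [0, 6, 0], "xyz": [16, 0, 4], "gripper": 0},
    {"rot": [0, 7.5, 0], "xyz": [20.8, -0.5, 2.5], "gripper": 0},
    {"rot": [0, 7.5, 0], "xyz": [20.8, -0.5, 2.5], "gripper": 0},
    {"rot": [0, 7.5, 0], "xyz": [20.3, -0.5, 0.5], "gripper": 0},
    {"rot": [0, 7.5, 0], "xyz": [19.9, -0.5, -1.3], "gripper": 0},
    {"rot": [0, 7.5, 0], "xyz": [19.4, -0.5, -3.1], "gripper": 0},
    {"rot": [0, 7.5, 0], "xyz": [19.4, -0.5, -3.1], "gripper": 0},
    {"rot": [0, 7.5, 0], "xyz": [19.4, -0.5, -3.1], "gripper": 0}
  ]
}}

```text
time_s: 9.45
position: [581.9, 194.1, 277.7]
orientation: [-0.018, -2.911, 0.0]
contact_force: [1.9, -1.2, 9.6]
finger_gap: 17.0
finger_force: 30.0
```

Run:
```python
from h import *
s=get_state(); print(s['position'],where(s),s['wrist_torque'])
```

```text
[581.92497416 194.11241072 277.71440064] tip r 48.5 phi 14.7 y 0.6 tilt 13.2 F [ 1.9 -1.2  9.6] [-0.27986378  0.07548618  0.06262151]
```

Call:
{"op": "play_rows", "data": {
  "motion": [
    {"rot": [0, 0, 0], "xyz": [1.4, 0, 5.8], "gripper": 0},
    {"rot": [0, -3.2, 0], "xyz": [-7, -0.5, 8.5], "gripper": 0},
    {"rot": [0, -6.5, 0], "xyz": [-15.8, -0.5, 9.7], "gripper": 0},
    {"rot": [0, -9.5, 0], "xyz": [-24, -0.5, 10], "gripper": 0},
    {"rot": [0, -12.5, 0], "xyz": [-32.2, -0.5, 9.9], "gripper": 0},
    {"rot": [0, -12.5, 0], "xyz": [-32.2, -0.5, 9.9], "gripper": 0},
    {"rot": [0, -12.5, 0], "xyz": [-32.2, -0.5, 8], "gripper": 0},
    {"rot": [0, -12.5, 0], "xyz": [-32.3, -0.5, 6.5], "gripper": 0},
    {"rot": [0, -12.5, 0], "xyz": [-32.3, -0.5, 5], "gripper": 0},
    {"rot": [0, -12.5, 0], "xyz": [-32.3, -0.5, 4], "gripper": 0},
    {"rot": [0, -12.5, 0], "xyz": [-32.3, -0.5, 4], "gripper": 0}
  ]
}}

```text
time_s: 10.55
position: [548.9, 193.2, 278.3]
orientation: [-0.02, -3.123, -0.0]
contact_force: [-0.3, 0.0, -1.6]
finger_gap: 17.0
finger_force: 30.0
```

Run:
```python
from h import *
s=get_state(); print(s['position'],where(s),s['wrist_torque'])
```

```text
[548.91389025 193.23614656 278.3135529 ] tip r 44.8 phi 1.3 y -0.4 tilt 1.0 F [-0.3  0.  -1.6] [ 0.06491288  0.00152023 -0.00345422]
```

No contact at r = 44.8, so the tip is in the hole. I push deeper.

Call:
{"op": "play_rows", "data": {
  "motion": [
    {"rot": [0, 0, 0], "xyz": [0, 0, -2], "gripper": 0},
    {"rot": [0, 0, 0], "xyz": [-0.1, 0, -4], "gripper": 0},
    {"rot": [0, 0, 0], "xyz": [-0.1, 0, -6], "gripper": 0},
    {"rot": [0, 0, 0], "xyz": [-0.1, 0, -6], "gripper": 0}
  ]
}}

```text
time_s: 10.95
position: [548.1, 194.0, 272.4]
orientation: [-0.018, -3.123, -0.001]
contact_force: [-1.0, 1.9, -1.8]
finger_gap: 17.4
finger_force: 30.0
```

Run:
```python
from h import *
s=get_state(); print(s['position'],where(s),s['wrist_torque'])
```

```text
[548.14804637 193.99008685 272.41712024] tip r 38.9 phi 0.4 y 0.4 tilt 1.0 F [-1.   1.9 -1.8] [ 0.8224872   0.29740381 -0.00677875]
```

Call:
{"op": "play_rows", "data": {
  "motion": [
    {"rot": [0, 0, 0], "xyz": [-1, 1.2, 0], "gripper": 0},
    {"rot": [0, 0, 0], "xyz": [-1, 1.2, -2], "gripper": 0},
    {"rot": [0, 0, 0], "xyz": [-1, 1.2, -4], "gripper": 0},
    {"rot": [0, 0, 0], "xyz": [-1, 1.2, -6], "gripper": 0},
    {"rot": [0, 0, 0], "xyz": [-1, 1.2, -6], "gripper": 0}
  ]
}}

```text
time_s: 11.45
position: [547.7, 194.3, 266.5]
orientation: [-0.02, -3.124, 0.0]
contact_force: [-1.0, 1.9, -1.9]
finger_gap: 17.4
finger_force: 30.0
```

Run:
```python
from h import *
s=get_state(); print(s['position'],where(s),s['wrist_torque'])
```

```text
[547.65322177 194.3410017  266.45729029] tip r 33.0 phi -0.3 y 0.6 tilt 1.0 F [-1.   1.9 -1.9] [ 0.4760445  0.0506831 -0.0108498]
```

Call:
{"op": "play_rows", "data": {
  "motion": [
    {"rot": [0, 0, 0], "xyz": [-0.4, 0.8, -2], "gripper": 0},
    {"rot": [0, 0, 0], "xyz": [-0.4, 0.8, -4], "gripper": 0},
    {"rot": [0, 0, 0], "xyz": [-0.4, 0.8, -6], "gripper": 0},
    {"rot": [0, 0, 0], "xyz": [-0.4, 0.8, -7], "gripper": 0},
    {"rot": [0, 0, 0], "xyz": [-0.4, 0.8, -8], "gripper": 0},
    {"rot": [0, 0, 0], "xyz": [-0.4, 0.8, -8], "gripper": 0}
  ]
}}

```text
time_s: 12.05
position: [547.2, 195.0, 258.6]
orientation: [-0.02, -3.124, 0.001]
contact_force: [-1.1, -0.0, -2.2]
finger_gap: 16.8
finger_force: 30.0
```

Run:
```python
from h import *
s=get_state(); print(s['position'],where(s),s['wrist_torque'])
```

```text
[547.16379968 195.00652835 258.59364576] tip r 25.1 phi -1.5 y 1.3 tilt 1.0 F [-1.1 -0.  -2.2] [ 0.00709075 -0.0563812   0.04021309]
```

Call:
{"op": "play_rows", "data": {
  "motion": [
    {"rot": [0, 0, 0], "xyz": [-0.3, 0, -1], "gripper": 0},
    {"rot": [0, 0, 0], "xyz": [-0.3, 0, -2], "gripper": 0},
    {"rot": [0, 0, 0], "xyz": [-0.3, 0, -2.5], "gripper": 0},
    {"rot": [0, 0, 0], "xyz": [-0.3, 0, -2.5], "gripper": 0},
    {"rot": [0, 0, 0], "xyz": [-0.3, 0, -2.5], "gripper": 0}
  ]
}}

```text
time_s: 12.55
position: [547.1, 195.3, 256.7]
orientation: [-0.02, -3.125, -0.0]
contact_force: [-1.1, -0.1, 3.0]
finger_gap: 17.3
finger_force: 30.0
```

Run:
```python
from h import *
s=get_state(); print(s['position'],where(s),s['wrist_torque'])
```

```text
[547.07095483 195.30527864 256.6794272 ] tip r 23.2 phi -1.7 y 1.6 tilt 1.0 F [-1.1 -0.1  3. ] [-0.03575626  0.17127478  0.01752426]
```

The bar bottoms at r = 23.2, so it is home. Now I pull along the arc towards the robot.

Call:
{"op": "play_rows", "data": {
  "motion": [
    {"rot": [0, -2.5, 0], "xyz": [-5.3, 0, 0.8], "gripper": 0},
    {"rot": [0, -5, 0], "xyz": [-10.7, 0.1, 1.1], "gripper": 0},
    {"rot": [0, -7.5, 0], "xyz": [-16.2, 0.2, 0.6], "gripper": 0},
    {"rot": [0, -10, 0], "xyz": [-21.8, 0.3, -0.2], "gripper": 0},
    {"rot": [0, -12.5, 0], "xyz": [-27.3, 0.4, -1.3], "gripper": 0},
    {"rot": [0, -15, 0], "xyz": [-32.8, 0.5, -2.4], "gripper": 0},
    {"rot": [0, -15, 0], "xyz": [-32.8, 0.5, -2.4], "gripper": 0},
    {"rot": [0, -15, 0], "xyz": [-32.8, 0.5, -2.4], "gripper": 0}
  ]
}}

```text
time_s: 13.35
position: [515.3, 195.8, 254.6]
orientation: [0.018, 2.895, 0.003]
contact_force: [2.6, -1.4, 1.7]
finger_gap: 17.3
finger_force: 30.0
```

Run:
```python
from h import *
s=get_state(); print(s['position'],where(s),s['wrist_torque'])
```

```text
[515.29036223 195.84832872 254.55134064] tip r 24.8 phi -12.7 y 2.2 tilt -14.1 F [ 2.6 -1.4  1.7] [-0.21658679 -0.53985696 -0.11231639]
```

Call:
{"op": "play_rows", "data": {
  "motion": [
    {"rot": [0, -2, 0], "xyz": [-4.3, 0.1, -1.2], "gripper": 0},
    {"rot": [0, -4, 0], "xyz": [-8.6, 0.2, -2.5], "gripper": 0},
    {"rot": [0, -6, 0], "xyz": [-12.8, 0.3, -4], "gripper": 0},
    {"rot": [0, -8, 0], "xyz": [-17, 0.3, -5.5], "gripper": 0},
    {"rot": [0, -9, 0], "xyz": [-19, 0.3, -6.4], "gripper": 0},
    {"rot": [0, -9, 0], "xyz": [-19, 0.3, -6.4], "gripper": 0},
    {"rot": [0, -9, 0], "xyz": [-19, 0.3, -6.4], "gripper": 0}
  ]
}}

```text
time_s: 14.05
position: [496.3, 196.1, 248.1]
orientation: [0.018, 2.739, 0.004]
contact_force: [2.1, -1.8, 4.0]
finger_gap: 17.1
finger_force: 30.0
```

Run:
```python
from h import *
s=get_state(); print(s['position'],where(s),s['wrist_torque'])
```

```text
[496.26847523 196.11101933 248.14359378] tip r 24.7 phi -21.8 y 2.4 tilt -23.1 F [ 2.1 -1.8  4. ] [-0.34209378 -0.66457473 -0.15594772]
```

Call:
{"op": "play_rows", "data": {
  "motion": [
    {"rot": [0, -1, 0], "xyz": [-2, 0, -0.9], "gripper": 0},
    {"rot": [0, -2, 0], "xyz": [-4.1, 0, -1.9], "gripper": 0},
    {"rot": [0, -3, 0], "xyz": [-6.1, 0, -2.8], "gripper": 0},
    {"rot": [0, -3, 0], "xyz": [-6.1, 0, -2.8], "gripper": 0},
    {"rot": [0, -3, 0], "xyz": [-6.1, 0, -2.8], "gripper": 0}
  ]
}}

```text
time_s: 14.55
position: [489.8, 196.0, 245.1]
orientation: [0.018, 2.687, 0.004]
contact_force: [0.4, -1.2, 6.1]
finger_gap: 17.3
finger_force: 30.0
```

Run:
```python
from h import *
s=get_state(); print(s['position'],where(s),s['wrist_torque'])
```

```text
[489.81355351 196.03486321 245.12650398] tip r 24.6 phi -25.8 y 2.3 tilt -26.1 F [ 0.4 -1.2  6.1] [-0.23024702 -0.44105238 -0.15618006]
```

Call:
{"op": "play_rows", "data": {
  "motion": [
    {"rot": [0, -1, 0], "xyz": [-2.1, 0, -0.7], "gripper": 0},
    {"rot": [0, -2, 0], "xyz": [-4.2, 0, -1.5], "gripper": 0},
    {"rot": [0, -3, 0], "xyz": [-6.3, 0, -2.4], "gripper": 0},
    {"rot": [0, -4, 0], "xyz": [-8.4, 0, -3.3], "gripper": 0},
    {"rot": [0, -4, 0], "xyz": [-8.4, 0, -3.3], "gripper": 0},
    {"rot": [0, -4, 0], "xyz": [-8.4, 0, -3.3], "gripper": 0}
  ]
}}

```text
time_s: 15.15
position: [480.4, 196.2, 241.2]
orientation: [0.015, 2.618, 0.006]
contact_force: [0.5, 1.0, 5.5]
finger_gap: 17.1
finger_force: 30.0
```

Run:
```python
from h import *
s=get_state(); print(s['position'],where(s),s['wrist_torque'])
```

```text
[480.39062157 196.20908688 241.20864994] tip r 25.6 phi -32.7 y 2.6 tilt -30.0 F [0.5 1.  5.5] [ 0.29118437 -0.1178964   0.13284059]
```

Run:
```python
from h import *
s=get_state()
im,d=get_image("scene"); p=s['position']; z=-Ro.from_rotvec(s['orientation']).as_matrix()[:,2]
u,v=map(int,proj("scene",p)); o=np.array([u-60,v-50])
c=cv2.resize(im[v-50:v+70,u-60:u+80,::-1],None,fx=5,fy=5,interpolation=cv2.INTER_CUBIC)
for k in(46,0,-8.5,-50,-103.5):
    q=(np.array(proj("scene",p+k*z))-o)*5+2; cv2.circle(c,tuple(int(a) for a in q),3,(0,255,0),-1)
cv2.imwrite("pics/s3.png",c)
```

```text
(no output)
```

View pics/s3.png

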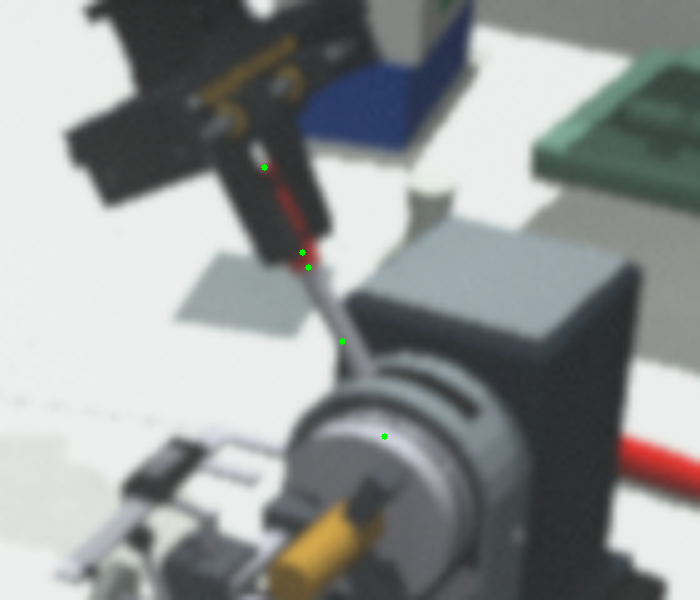

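The bar leans slightly behind the gripper, its tip lagging because of play in the hole, and the stop hasn't been felt yet. I continue pulling.

Call:
{"op": "play_rows", "data": {
  "motion": [
    {"rot": [0, -1, 0], "xyz": [-2, 0, -1.1], "gripper": 0},
    {"rot": [0, -2, 0], "xyz": [-3.9, 0, -2.2], "gripper": 0},
    {"rot": [0, -3, 0], "xyz": [-5.8, 0, -3.3], "gripper": 0},
    {"rot": [0, -3, 0], "xyz": [-5.8, 0, -3.3], "gripper": 0},
    {"rot": [0, -3, 0], "xyz": [-5.8, 0, -3.3], "gripper": 0}
  ]
}}

```text
time_s: 15.7
position: [475.4, 196.3, 238.2]
orientation: [0.016, 2.566, 0.005]
contact_force: [2.5, 0.9, -0.6]
finger_gap: 17.5
finger_force: 30.0
```

Run:
```python
from h import *
s=get_state(); print(s['position'],where(s),s['wrist_torque'])
```

```text
[475.37863616 196.32518797 238.20133979] tip r 25.7 phi -33.7 y 2.6 tilt -33.0 F [ 2.5  0.9 -0.6] [0.34694527 0.15427854 0.24575388]
```

Call:
{"op": "play_rows", "data": {
  "motion": [
    {"rot": [0, -1, 0], "xyz": [-1.8, 0, -1.3], "gripper": 0},
    {"rot": [0, -2, 0], "xyz": [-3.5, 0, -2.8], "gripper": 0},
    {"rot": [0, -3, 0], "xyz": [-5.2, 0, -4.2], "gripper": 0},
    {"rot": [0, -3, 0], "xyz": [-5.2, 0, -4.2], "gripper": 0},
    {"rot": [0, -3, 0], "xyz": [-5.2, 0, -4.2], "gripper": 0}
  ]
}}

```text
time_s: 16.2
position: [471.2, 196.4, 235.1]
orientation: [0.017, 2.51, 0.005]
contact_force: [2.6, 0.1, 6.0]
finger_gap: 17.3
finger_force: 30.0
```

Run:
```python
from h import *
s=get_state(); print(s['position'],where(s),s['wrist_torque'])
im,d=get_image("top"); u,v=map(int,proj("top",s['position'])); print(u,v)
cv2.imwrite("pics/t3.png",cv2.resize(im[v-50:v+50,u-60:u+60,::-1],None,fx=6,fy=6,interpolation=cv2.INTER_CUBIC)); print(u-60,v-50)
```

```text
[471.20479731 196.35990429 235.07288969] tip r 25.5 phi -32.3 y 2.6 tilt -36.2 F [2.6 0.1 6. ] [ 0.26173255 -0.42700295  0.12419134]
251 232
191 182
```

View pics/t3.png

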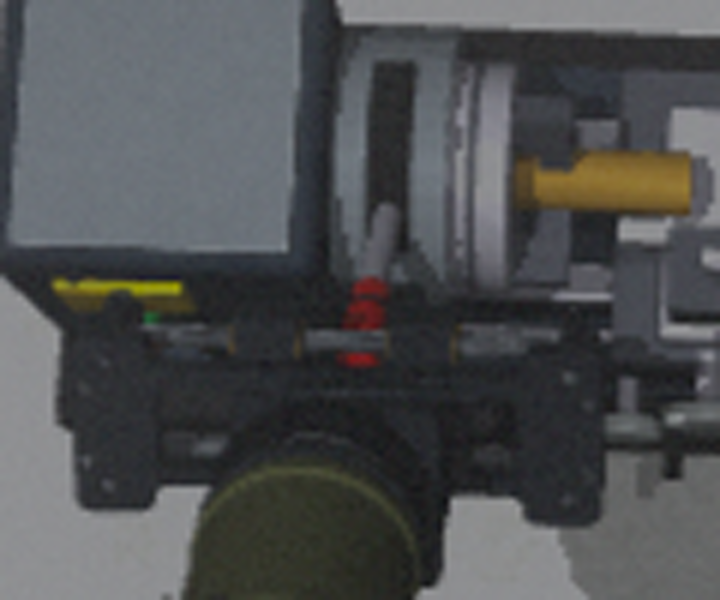

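The bar enters the slot at top pixel (255, 217), about -32° on the guard, and resistance is starting to rise. I push on a little further.

Call:
{"op": "play_rows", "data": {
  "motion": [
    {"rot": [0, 0, 0], "xyz": [-2, 0, -1.5], "gripper": 0},
    {"rot": [0, -1, 0], "xyz": [-4, 0, -3], "gripper": 0},
    {"rot": [0, -1, 0], "xyz": [-4, 0, -3], "gripper": 0},
    {"rot": [0, -1, 0], "xyz": [-4, 0, -3], "gripper": 0}
  ]
}}

```text
time_s: 16.65
position: [469.1, 196.4, 233.4]
orientation: [0.019, 2.487, 0.006]
contact_force: [4.6, 0.7, 9.1]
finger_gap: 17.3
finger_force: 30.0
```

Run:
```python
from h import *
s=get_state(); print(s['position'],where(s),s['wrist_torque'])
```

```text
[469.07170837 196.42378094 233.40165269] tip r 25.4 phi -33.2 y 2.7 tilt -37.5 F [4.6 0.7 9.1] [ 0.17499729 -1.37078125  0.07968716]
```

Call:
{"op": "play_rows", "data": {
  "motion": [
    {"rot": [0, 0, 0], "xyz": [-2, 0, -1.5], "gripper": 0},
    {"rot": [0, -1, 0], "xyz": [-4, 0, -3], "gripper": 0},
    {"rot": [0, -1, 0], "xyz": [-6, 0, -4.5], "gripper": 0},
    {"rot": [0, -1, 0], "xyz": [-6, 0, -4.5], "gripper": 0},
    {"rot": [0, -1, 0], "xyz": [-6, 0, -4.5], "gripper": 0}
  ]
}}

```text
time_s: 17.15
position: [466.0, 196.5, 230.7]
orientation: [0.022, 2.462, 0.006]
contact_force: [9.6, 0.7, 11.3]
finger_gap: 17.3
finger_force: 30.0
```

Run:
```python
from h import *
s=get_state(); print(s['position'],where(s),s['wrist_torque'])
```

```text
[465.96427531 196.4842039  230.73254759] tip r 25.2 phi -36.6 y 2.6 tilt -38.9 F [ 9.6  0.7 11.3] [ 0.06409685 -2.63406112  0.06500389]
```

Tangential pull is now about 15 N at the handle, roughly 2.2 N m. That is well above ring friction, and the travel exceeds 0.40 rad plus play, so the ring is solid. I ease back within the play and check forces before withdrawing.

Call:
{"op": "play_rows", "data": {
  "motion": [
    {"rot": [0, 1, 0], "xyz": [4, 0, 3], "gripper": 0},
    {"rot": [0, 2, 0], "xyz": [7, 0, 5], "gripper": 0},
    {"rot": [0, 3, 0], "xyz": [10, 0, 7], "gripper": 0},
    {"rot": [0, 3.5, 0], "xyz": [12, 0, 8.5], "gripper": 0},
    {"rot": [0, 3.5, 0], "xyz": [12, 0, 8.5], "gripper": 0},
    {"rot": [0, 3.5, 0], "xyz": [12, 0, 8.5], "gripper": 0}
  ]
}}

```text
time_s: 17.75
position: [471.5, 196.2, 235.6]
orientation: [0.016, 2.539, 0.005]
contact_force: [-3.6, 0.7, 7.9]
finger_gap: 17.4
finger_force: 30.0
```

Run:
```python
from h import *
s=get_state(); print(s['position'],where(s),s['wrist_torque'])
```

```text
[471.5499846  196.18606248 235.61093527] tip r 25.7 phi -37.8 y 2.5 tilt -34.5 F [-3.6  0.7  7.9] [0.1524949  0.18993019 0.0401501 ]
```

Call:
{"op": "play_rows", "data": {
  "motion": [
    {"rot": [0, 0, 0], "xyz": [-1, 0, 1.6], "gripper": 0},
    {"rot": [0, 0, 0], "xyz": [-2.1, 0, 3.3], "gripper": 0},
    {"rot": [0, 0, 0], "xyz": [-3.2, 0, 5], "gripper": 0},
    {"rot": [0, 0, 0], "xyz": [-4.3, 0, 6.7], "gripper": 0},
    {"rot": [0, 0, 0], "xyz": [-4.3, 0, 6.7], "gripper": 0}
  ]
}}

```text
time_s: 18.25
position: [467.2, 195.8, 241.8]
orientation: [0.016, 2.539, 0.005]
contact_force: [1.1, -1.0, -0.2]
finger_gap: 17.0
finger_force: 30.0
```

Run:
```python
from h import *
s=get_state(); print(s['position'],where(s),s['wrist_torque'])
```

```text
[467.16482034 195.80990259 241.7771812 ] tip r 33.3 phi -37.4 y 2.1 tilt -34.5 F [ 1.1 -1.  -0.2] [0.0973111  0.19583027 0.05456146]
```

Call:
{"op": "play_rows", "data": {
  "motion": [
    {"rot": [0, 0, 0], "xyz": [-1.6, 0, 2.6], "gripper": 0},
    {"rot": [0, 0, 0], "xyz": [-3.3, 0, 5], "gripper": 0},
    {"rot": [0, 0, 0], "xyz": [-5.5, 0, 8.4], "gripper": 0},
    {"rot": [0, 0, 0], "xyz": [-8.2, 0, 12.6], "gripper": 0},
    {"rot": [0, 0, 0], "xyz": [-10.9, 0, 16.8], "gripper": 0},
    {"rot": [0, 0, 0], "xyz": [-13.6, 0, 21], "gripper": 0},
    {"rot": [0, 0, 0], "xyz": [-16.4, 0, 25.2], "gripper": 0},
    {"rot": [0, 0, 0], "xyz": [-21.8, 0, 33.6], "gripper": 0},
    {"rot": [0, 0, 0], "xyz": [-27, 0, 42], "gripper": 0},
    {"rot": [0, 0, 0], "xyz": [-32, 0, 55], "gripper": 0},
    {"rot": [0, 0, 0], "xyz": [-34, 0, 60], "gripper": 0},
    {"rot": [0, 0, 0], "xyz": [-34, 0, 60], "gripper": 0}
  ]
}}

```text
time_s: 19.45
position: [433.0, 196.4, 302.4]
orientation: [0.016, 2.538, 0.007]
contact_force: [-0.5, -0.0, -1.7]
finger_gap: 16.9
finger_force: 30.0
```

Run:
```python
from h import *
s=get_state(); p=s['position']; print(p,where(s),s['wrist_torque'],s['finger_gap'])
im,d=get_image("scene"); z=-Ro.from_rotvec(s['orientation']).as_matrix()[:,2]
u,v=map(int,proj("scene",p)); o=np.array([u-60,v-50])
c=cv2.resize(im[v-50:v+70,u-60:u+80,::-1],None,fx=5,fy=5,interpolation=cv2.INTER_CUBIC)
for k in(46,0,-8.5,-50,-103.5):
    q=(np.array(proj("scene",p+k*z))-o)*5+2; cv2.circle(c,tuple(int(a) for a in q),3,(0,255,0),-1); print(k,q)
cv2.imwrite("pics/s4.png",c); print(o)
```

```text
[433.04072389 196.36138871 302.44847595] tip r 102.7 phi -31.9 y 2.8 tilt -34.6 F [-0.5 -0.  -1.7] [ 0.00863204  0.69424298 -0.00965301] 16.869945770256
46 [258.78583538 172.61795565]
0 [303.07100581 256.49319955]
-8.5 [311.18183006 271.85494154]
-50 [350.46287322 346.25246656]
-103.5 [400.33417372 440.70773121]
[264 103]
```

View pics/s4.png

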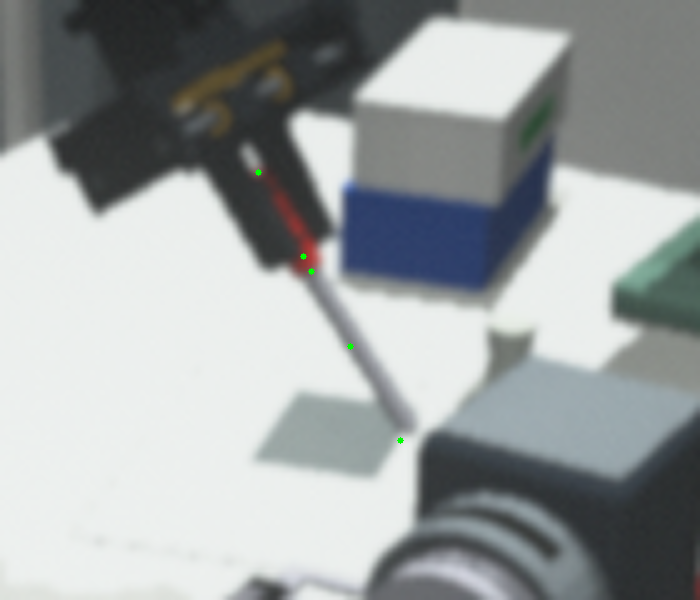

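The bar pivoted in the pads: the tip is at crop (408, 428), against (400, 441) predicted. That also explains the extra travel before the stop. I compute the real bar tilt so I can set it upright again.

Run:
```python
from h import *
s=get_state(); p=s['position']; R=Ro.from_rotvec(s['orientation']).as_matrix(); z=-R[:,2]; G=p+18.7*z
o=np.array([264,103])
for de in range(0,16,2):
    d=Ro.from_rotvec(-np.radians(de)*ax).apply(z); 
    f=lambda X:((np.array(proj("scene",X))-o)*5+2).round(0)
    print(de,"tip",f(G-122.5*d),"tip-5",f(G-117.5*d),"shanktop",f(G-27.5*d))
print(R[:,1])
# automatic: shank axis fit
im,_=get_image("scene"); hsv=cv2.cvtColor(im,cv2.COLOR_RGB2HSV)
m=np.zeros(im.shape[:2],np.uint8); m[103+54:103+88,264+60:264+84]=1
m&=((hsv[...,2]<190)&(hsv[...,1]<40)).astype(np.uint8)
pts=[]
for v in range(158,184):
    us=np.where(m[v])[0]
    if len(us): pts.append((v,us.min(),us.max()))
print(pts)
```

```text
0 tip [401. 442.] tip-5 [396. 433.] shanktop [311. 273.]
2 tip [407. 439.] tip-5 [402. 431.] shanktop [313. 273.]
4 tip [413. 436.] tip-5 [408. 428.] shanktop [314. 272.]
6 tip [419. 433.] tip-5 [414. 425.] shanktop [316. 271.]
8 tip [425. 430.] tip-5 [419. 421.] shanktop [317. 270.]
10 tip [431. 426.] tip-5 [425. 417.] shanktop [318. 269.]
12 tip [436. 422.] tip-5 [430. 414.] shanktop [319. 268.]
14 tip [442. 417.] tip-5 [435. 409.] shanktop [320. 267.]
[0.00985214 0.99991864 0.00810193]
[(158, np.int64(324), np.int64(337)), (159, np.int64(324), np.int64(343)), (160, np.int64(325), np.int64(347)), (161, np.int64(326), np.int64(347)), (162, np.int64(327), np.int64(347)), (163, np.int64(327), np.int64(331)), (164, np.int64(328), np.int64(332)), (165, np.int64(328), np.int64(332)), (166, np.int64(329), np.int64(333)), (167, np.int64(330), np.int64(334)), (168, np.int64(330), np.int64(334)), (169, np.int64(331), np.int64(335)), (170, np.int64(332), np.int64(335)), (171, np.int64(332), np.int64(336)), (172, np.int64(333), np.int64(337)), (173, np.int64(334), np.int64(337)), (174, np.int64(334), np.int64(338)), (175, np.int64(335), np.int64(339)), (176, np.int64(335), np.int64(339)), (177, np.int64(336), np.int64(340)), (178, np.int64(337), np.int64(340)), (179, np.int64(337), np.int64(341)), (180, np.int64(338), np.int64(342)), (181, np.int64(338), np.int64(342)), (182, np.int64(324), np.int64(343)), (183, np.int64(324), np.int64(344))]
```

```bash
cat > fit.py <<'E'
from h import *
def fit(v0,v1,u0,u1,show=True):
    s=get_state(); p=s['position']; R=Ro.from_rotvec(s['orientation']).as_matrix(); z=-R[:,2]; G=p+18.7*z
    im,d=get_image("scene"); P=cloud("scene",d); hsv=cv2.cvtColor(im,cv2.COLOR_RGB2HSV)
    W=P-p; k=W@z; rad=np.linalg.norm(W-k[...,None]*z,axis=-1)
    m=(k<-12)&(k>-110)&(rad<30)&(d>0)&(hsv[...,2]<190)&(hsv[...,1]<45)
    m[:v0]=0;m[v1:]=0;m[:,:u0]=0;m[:,u1:]=0
    q=P[m]; c=np.median(q,0)
    for _ in range(4):
        c=q.mean(0); dr=np.linalg.svd(q-c)[2][0]; e=np.linalg.norm(np.cross(q-c,dr),axis=1); q=q[e<max(7,2*np.median(e))]
    if dr[2]<0: dr=-dr
    o=-K("scene")[2].T@K("scene")[3]; view=c-o; view/=np.linalg.norm(view); view-=view@dr*dr; c=c+4.5*view/np.linalg.norm(view)
    g=c+dr*((G-c)@z)/(dr@z)   # bar point at grasp height
    print("n",len(q),"dir",dr.round(3),"tool z",z.round(3),"tilt bar/tool deg",np.degrees(np.arctan2(dr[0],dr[2])).round(1),np.degrees(np.arctan2(z[0],z[2])).round(1),"toolx/y offset at G",((g-G)@R).round(1), "k range",((q-p)@z).min().round(1))
E
python3 - <<'E'
from fit import *
fit(160,192,318,350); fit(160,192,318,350)
E
```

```text
n 140 dir [-0.656  0.003  0.755] tool z [-0.566 -0.001  0.824] tilt bar/tool deg -41.0 -34.5 toolx/y offset at G [ 4.1 -0.9  0. ] k range -100.5
n 141 dir [-0.648 -0.     0.762] tool z [-0.566 -0.     0.824] tilt bar/tool deg -40.4 -34.5 toolx/y offset at G [ 3.6 -0.8  0. ] k range -100.5
```

Depth fit: the bar is tilted -40.7° while the tool is at -34.5°, and the bar is offset about 3.8 mm in the pads. I bring the bar upright, then carry it to the block.

Call:
{"op": "play_rows", "data": {
  "motion": [
    {"rot": [0, 5, 0], "xyz": [0, -5, 10], "gripper": 0},
    {"rot": [0, 11, 0], "xyz": [0, -10, 22], "gripper": 0},
    {"rot": [0, 17, 0], "xyz": [0, -20, 34], "gripper": 0},
    {"rot": [0, 23, 0], "xyz": [0, -30, 46], "gripper": 0},
    {"rot": [0, 29, 0], "xyz": [0, -40, 48], "gripper": 0},
    {"rot": [0, 35, 0], "xyz": [0, -50, 48], "gripper": 0},
    {"rot": [0, 39, 0], "xyz": [0, -60, 48], "gripper": 0},
    {"rot": [0, 40.7, 0], "xyz": [0, -70, 48], "gripper": 0},
    {"rot": [0, 40.7, 0], "xyz": [0, -75, 48], "gripper": 0},
    {"rot": [0, 40.7, 0], "xyz": [0, -75, 48], "gripper": 0}
  ]
}}

```text
time_s: 20.65
position: [436.0, 118.3, 349.0]
orientation: [-0.029, -3.03, 0.0]
contact_force: [-0.5, -0.5, -1.9]
finger_gap: 17.1
finger_force: 30.0
```

Call:
{"op": "play_rows", "data": {
  "motion": [
    {"rot": [0, 0, -1], "xyz": [0, -25, 0], "gripper": 0},
    {"rot": [0, 0, -3], "xyz": [0, -65, 0], "gripper": 0},
    {"rot": [0, 0, -5], "xyz": [0, -105, 0], "gripper": 0},
    {"rot": [0, 0, -7], "xyz": [0, -145, 0], "gripper": 0},
    {"rot": [0, 0, -9], "xyz": [0, -185, 0], "gripper": 0},
    {"rot": [0, 0, -11], "xyz": [-2, -225, 0], "gripper": 0},
    {"rot": [0, 0, -13], "xyz": [-4, -265, 0], "gripper": 0},
    {"rot": [0, 0, -15], "xyz": [-6, -305, -20], "gripper": 0},
    {"rot": [0, 0, -17], "xyz": [-8, -345, -50], "gripper": 0},
    {"rot": [0, 0, -18], "xyz": [-9, -385, -80], "gripper": 0},
    {"rot": [0, 0, -19], "xyz": [-9, -412, -110], "gripper": 0},
    {"rot": [0, 0, -19], "xyz": [-9, -425, -140], "gripper": 0},
    {"rot": [0, 0, -19], "xyz": [-9, -428, -160], "gripper": 0},
    {"rot": [0, 0, -19], "xyz": [-9, -428, -160], "gripper": 0},
    {"rot": [0, 0, -19], "xyz": [-9, -428, -160], "gripper": 0},
    {"rot": [0, 0, -19], "xyz": [-9, -428, -160], "gripper": 0}
  ]
}}

```text
time_s: 22.25
position: [425.0, -306.9, 190.6]
orientation: [-0.519, -2.992, -0.026]
contact_force: [0.2, 0.1, -1.4]
finger_gap: 17.2
finger_force: 30.0
```

Run:
```python
from fit import *
s=get_state(); p=s['position']; print(s['time_s'],p,s['orientation'],s['contact_force'],s['finger_gap'])
u,v=map(int,proj("scene",p)); print(u,v)
im,d=get_image("scene")
o=np.array([u-60,v-60]); c=cv2.resize(im[v-60:v+90,u-60:u+90,::-1],None,fx=4,fy=4,interpolation=cv2.INTER_CUBIC); cv2.imwrite("pics/s5.png",c); print("origin",o)
b=p+np.array([-1.7,.6,0]); print("tip pred",(np.array(proj("scene",b-[0,0,103.5]))-o)*4,"shanktop",(np.array(proj("scene",b-[0,0,8.5]))-o)*4)
```

```text
22.25 [ 425.04419594 -306.86683492  190.55914657] [-0.51882763 -2.99158622 -0.02566422] [ 0.23390912  0.10602873 -1.43836472] 17.2360093445177
182 296
origin [122 236]
tip pred [267.9635767  404.40774231] shanktop [243.20498439 252.86114031]
```

View pics/s5.png

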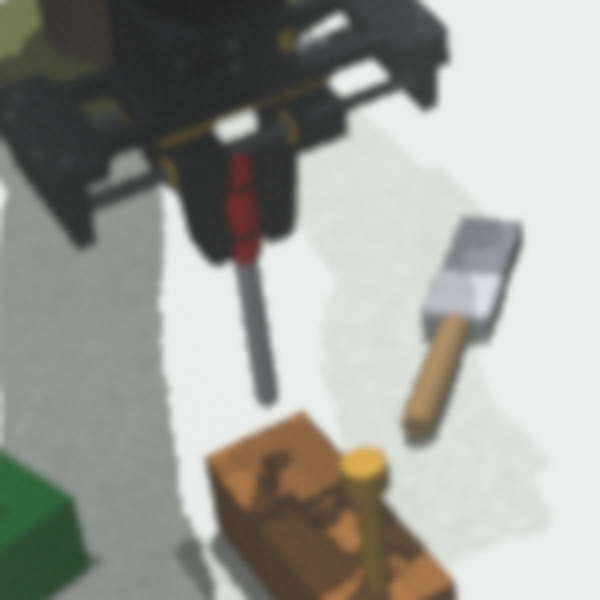

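The tip is at crop (267, 402), within a pixel of the prediction, and the bar looks upright over the end hole near crop (270, 460). A depth fit confirms it before I lower.

Run:
```python
import fit
from fit import *
exec(open('fit.py').read().replace('print("n"','print("bar at tip height",(c+dr*((p[2]-100-c[2])/dr[2])).round(1),"n"').replace("<190","<170"))
fit(304,336,178,194); fit(304,336,178,194)
```

```text
bar at tip height [ 423.5 -306.6   90.7] n 183 dir [ 0.007 -0.006  1.   ] tool z [ 0.1   -0.034  0.994] tilt bar/tool deg 0.4 5.8 toolx/y offset at G [ 2.6 -0.6  0. ] k range -94.6
bar at tip height [ 423.3 -306.5   90.8] n 188 dir [ 0.01  -0.006  1.   ] tool z [ 0.1   -0.034  0.994] tilt bar/tool deg 0.6 5.7 toolx/y offset at G [ 2.5 -0.5 -0. ] k range -94.7
```

Call:
{"op": "play_rows", "data": {
  "motion": [
    {"rot": [0, 0, 0], "xyz": [-0.5, -0.3, -12], "gripper": 0},
    {"rot": [0, 0, 0], "xyz": [-0.5, -0.3, -24], "gripper": 0},
    {"rot": [0, 0, 0], "xyz": [-0.5, -0.3, -32], "gripper": 0},
    {"rot": [0, 0, 0], "xyz": [-0.5, -0.3, -38], "gripper": 0},
    {"rot": [0, 0, 0], "xyz": [-0.5, -0.3, -42], "gripper": 0},
    {"rot": [0, 0, 0], "xyz": [-0.5, -0.3, -46], "gripper": 0},
    {"rot": [0, 0, 0], "xyz": [-0.5, -0.3, -46], "gripper": 0}
  ]
}}

```text
time_s: 23.1
position: [423.7, -307.1, 143.1]
orientation: [-0.519, -2.989, -0.027]
contact_force: [-0.3, -0.1, -1.2]
finger_gap: 17.2
finger_force: 30.0
```

Call:
{"op": "play_rows", "data": {
  "motion": [
    {"rot": [0, 0, 0], "xyz": [0, 0, -6], "gripper": 0},
    {"rot": [0, 0, 0], "xyz": [0, 0, -12], "gripper": 0},
    {"rot": [0, 0, 0], "xyz": [0, 0, -18], "gripper": 0},
    {"rot": [0, 0, 0], "xyz": [0, 0, -24], "gripper": 0},
    {"rot": [0, 0, 0], "xyz": [0, 0, -27], "gripper": 0},
    {"rot": [0, 0, 0], "xyz": [0, 0, -28], "gripper": 0},
    {"rot": [0, 0, 0], "xyz": [0, 0, -28], "gripper": 0}
  ]
}}

```text
time_s: 23.8
position: [423.7, -307.3, 115.4]
orientation: [-0.52, -2.99, -0.026]
contact_force: [0.0, 1.1, -2.0]
finger_gap: 17.6
finger_force: 30.0
```

Call:
{"op": "play_rows", "data": {
  "motion": [
    {"rot": [0, 0, 0], "xyz": [0, 0, -1], "gripper": 0},
    {"rot": [0, 0, 0], "xyz": [0, 0, -2], "gripper": 0},
    {"rot": [0, 0, 0], "xyz": [0, 0, -2], "gripper": 0}
  ]
}}

```text
time_s: 24.1
position: [424.0, -307.4, 113.8]
orientation: [-0.52, -2.99, -0.026]
contact_force: [0.4, 0.0, -0.0]
finger_gap: 16.9
finger_force: 30.0
```

Floor contact begins at z = 113.8. I open the fingers and retreat upwards.

Call:
{"op": "play_rows", "data": {
  "motion": [
    {"rot": [0, 0, 0], "xyz": [0, 0, 0], "gripper": 0.3},
    {"rot": [0, 0, 0], "xyz": [0, 0, 0], "gripper": 0.6},
    {"rot": [0, 0, 0], "xyz": [0, 0, 0], "gripper": 0.6},
    {"rot": [0, 0, 0], "xyz": [0, 0, 0], "gripper": 0.6},
    {"rot": [0, 0, 0], "xyz": [0, 0, 0], "gripper": 0.6},
    {"rot": [0, 0, 0], "xyz": [0, 0, 0], "gripper": 0.6},
    {"rot": [0, 0, 0], "xyz": [1, 0, 15], "gripper": 0.6},
    {"rot": [0, 0, 0], "xyz": [3, 0, 40], "gripper": 0.6},
    {"rot": [0, 0, 0], "xyz": [5, 0, 70], "gripper": 0.6},
    {"rot": [0, 0, 0], "xyz": [5, 0, 110], "gripper": 0.6},
    {"rot": [0, 0, 0], "xyz": [5, 20, 150], "gripper": 0.6},
    {"rot": [0, 0, 0], "xyz": [5, 60, 170], "gripper": 0.6},
    {"rot": [0, 0, 0], "xyz": [5, 100, 180], "gripper": 0.6},
    {"rot": [0, 0, 0], "xyz": [5, 140, 180], "gripper": 0.6},
    {"rot": [0, 0, 0], "xyz": [5, 140, 180], "gripper": 0.6}
  ]
}}

```text
time_s: 25.6
position: [429.1, -161.3, 294.1]
orientation: [-0.506, -2.992, -0.031]
contact_force: [-0.5, -0.4, -0.7]
finger_gap: 53.2
finger_force: 0.0
```

Run:
```python
from h import *
a,d=get_image("top"); b,_=get_image("scene"); P=cloud("top",d)
hsv=cv2.cvtColor(a,cv2.COLOR_RGB2HSV)
m=((hsv[...,0]<8)|(hsv[...,0]>172))&(hsv[...,1]>130); m[:250]=0; m[280:]=0; m[:,:440]=0; m[:,475:]=0
q=P[m]; print(m.sum(), np.median(q,0), np.percentile(q[:,2],90))
c=np.hstack([cv2.resize(b[270:420,130:280],(400,400)),cv2.resize(a[190:310,400:520],(400,400))]); cv2.imwrite("pics/end.png",c[:,:,::-1])
```

```text
return _methods._mean(a, axis=axis, dtype=dtype,
  ret = um.true_divide(
Traceback (most recent call last):
IndexError: index -1 is out of bounds for axis 0 with size 0
```

The arm hides the bar in the top view, so I compare the scene view with the first picture instead.

Run:
```python
from h import *
b,d=get_image("scene"); b0=cv2.imread("pics/scene0.png")[:,:,::-1]
def red(im):
    h=cv2.cvtColor(np.ascontiguousarray(im),cv2.COLOR_RGB2HSV); m=((h[...,0]<8)|(h[...,0]>172))&(h[...,1]>130); m[:290]=0;m[360:]=0;m[:,:165]=0;m[:,210:]=0
    v,u=np.where(m); return m.sum(),v.min(),v.max(),u.mean().round(2),np.polyfit(v,u,1).round(3)
print(red(b0),red(b))
df=np.abs(b.astype(int)-b0).max(2)>60; df=cv2.morphologyEx(df.astype(np.uint8),cv2.MORPH_OPEN,np.ones((3,3))); n,l,st,ce=cv2.connectedComponentsWithStats(df); print(st[1:][st[1:,4]>25])
c=np.hstack([cv2.resize(np.ascontiguousarray(b0[270:420,130:280]),(400,400)),cv2.resize(np.ascontiguousarray(b[270:420,130:280]),(400,400))]); cv2.imwrite("pics/end.png",c[:,:,::-1])
```

```text
(np.int64(36), np.int64(307), np.int64(312), np.float64(183.86), array([-1.14000e-01,  2.18992e+02])) (np.int64(73), np.int64(307), np.int64(329), np.float64(187.4), array([7.80000e-02, 1.62601e+02]))
[[ 107    0   48   40 1537]
 [ 170    0   15   14  123]
 [ 165   26   12   11   89]
 [ 198   38   46   39 1142]
 [ 218   38   11    7   49]
 [ 107   41    8   27  147]
 [ 172   89  107  135 5626]
 [ 164  102   14   16  134]
 [ 320  184   15    8   69]
 [ 165  189  163   84 3172]
 [ 115  268  160  167 7270]
 [ 180  305   14   25  176]
 [ 188  348   30   41  590]]
```

View pics/end.png

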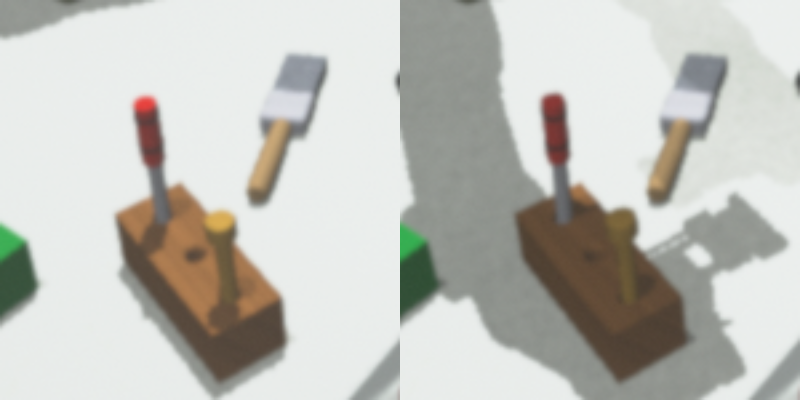

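The bar is back in its end hole at the same height as at the start (handle top at row 307 both times). The drift, block and brush are unmoved and the fingers are clear, so I hand in.

```bash
python3 -c "
from workcell import *
print(job_done())"
```

```text
the job is handed in; nothing more can be done
None
```

I handed the job in at about 26 s: the bar went home in the ring, was pulled over to the solid stop and stands back in its end hole, with the drift and nearby tools visibly unmoved; the scroll angle can't be read directly, so "tight" is inferred from force and geometry, and the judge returned no verdict.

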